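# Unlatch the display case and put the stone block away

### The job

Put the polished stone block away in the display case: slide the lid's safety catch fully aside first, then raise the lid by its bar handle until it stands open about upright, and lay the block flat on the floor of the trough along the case's front, its long side along the trough, leaving the catch released and the lid open. The stand hems the block in at its ends and the trough hems it in at its sides, so it will have to be set down on the desk on the way and taken again by its ends. Never let the block drop (not even a centimetre), and leave the two spray bottles and the crystal cluster standing where they are.

Things in the scene. Friction and masses are not known exactly. Their poses are not given: they have to be found in the camera images.
- case: Fixed dark wooden case with a hinged lid of pale, clear plastic in a thin dark frame, 8 mm thick, 150 (x) x 200 (y) x 60 mm high, walls 8 mm. Origin: centre of its underside; its front, with handle and catch, faces its own -x. The trough runs along y just behind the front wall; a wall 8 mm thick whose top is 56 mm above the desk parts it from the rear compartment, which holds small stones fixed to the case.
- trough (a point): Centre of the trough's floor, 12 mm above the desk; axes as the case. The trough is 48 mm wide (x), 184 mm long (y); front wall 48 mm and inner wall 44 mm high above its floor. The block may lie anywhere along it, but the middle or the half towards +y (the handle's half) keeps the gripper clear of the catch's tab.
- lid (a joint): Lid angle, rad: 0 shut, 1.57 upright, stop at 1.75. The hinge lies along the case's far (+x) top edge; the front edge rises and swings back. A stiff hinge: it stays where it is left, and takes about 3.5 N at the handle. While the catch is over its lug it cannot be raised.
- lid_handle (a point): Middle of the lid's round steel bar handle, 10 mm thick, 60 mm long along the case's y, held at its ends by two rods 8 mm thick, with a free gap of 35 mm between bar and lid edge. With the lid shut it is 64 mm above the desk and 40 mm in front of the case's front face, at case y +45 mm. It moves with the lid; 190 mm from the hinge axis.
- lid_hinge (a point): Point on the hinge axis (axis along the case's y) at the middle of the case, 64 mm above the desk.
- catch (a joint): Travel of the sliding catch in m: 0 locked, 0.030 fully aside (stop); the lid comes free from 0.018 on. It slides towards the case's -y, needs about 1.5 to 2 N and stays where it is left. It starts between 0 and 0.008.
- catch_tab (a point): Grip point on the catch's upright steel tab: 12 x 12 mm square, its top 12 mm above this point, free on all sides down to 20 mm below this point, where its tongue (towards +y) and the lid's top lie. 96 mm above the desk, about 17 mm in front of the case's front face, at case y -68 mm minus the travel. May be pushed or pinched from above. Its top stands 108 mm above the desk: carry the block well over it, lest the catch be knocked back.
- stand: Fixed pale wooden display stand; origin: centre of its underside. Bed 36 (x) x 92 (y) mm, top 10 mm above the desk; at both y ends an upright cheek 46 (x) x 14 (y) mm, 60 mm high, 64 mm apart inside. Free desk lies on the robot's side of it.
- stone_mid (a point): Centre of the polished white stone block (rounded edges), 36 (x) x 56 (y, long) x 34 mm high (z), 0.13 to 0.23 kg; it starts on the stand's bed between the cheeks, its long axis along the stand's y, its sides free to grasp.
- bottle1: Bystander: small spray bottle, 38 mm across, 118 mm high; origin at the centre of its base.
- bottle2: Bystander: a second such bottle.
- cluster: Bystander: small crystal cluster, 60 x 50 mm, about 40 mm high; origin at the centre of its base.

How it is judged:
On the way, in this order (a step that is already met when the one before it is completed fails the run):
1. the catch is slid aside with the lid still shut (value of joint catch above 0.02 m and value of joint lid below 0.08 rad), for 0.1 s.
2. the lid is raised about upright (value of joint lid above 1.3 rad), for 0.2 s.
At the end, for the whole second after the job is handed in: The block rests flat (tilt under 0.12 rad) on the trough's floor (centre 12 to 22 mm above it), its long side along the trough within 0.3 rad, centre within 14 mm of the trough's centre line and 75 mm of its middle, at rest; the lid is open beyond 1.2 rad and the catch is at more than 0.018 m (value of joint lid above 1.2 rad and value of joint catch above 0.018 m and x of stone_mid in the frame of trough between -0.014 and 0.014 m and y of stone_mid in the frame of trough between -0.075 and 0.075 m and z of stone_mid in the frame of trough between 0.012 and 0.022 m and angle between the y axis of stone_mid and the y axis of trough, either way round below 0.3 rad and angle between stone_mid's own z axis and vertical below 0.12 rad and linear speed of stone below 0.02 m/s and velocity of joint lid below 0.1 rad/s); the robot touches nothing.
It fails at once if the block is dropped: it moves faster than 0.45 m/s while the fingers do not touch it (linear speed of stone above 0.45 m/s and contact force between stone and the fingers below 0.05 N).
It fails at once if a bottle or the crystal cluster is moved more than 25 mm or tipped over (distance of any of bottle1, bottle2, cluster from where it was at the start of the episode above 0.025 m or angle between any of bottle1, bottle2, cluster's own z axis and vertical above 0.5 rad).
It also fails if it takes over 72 s, if anything falls off the work surface, if the arm or the gripper's body presses on something with over 40 N, if the wrist force passes 120 N, or if a joint passes its speed limit or range.

### The arm

A 6-joint arm with a two-finger parallel gripper is mounted at the origin on the work surface. World frame = base frame: x ahead of the robot, y to its left, z up, the work surface at z = 0. Lengths are in m, angles in rad, forces in N, time in s.
With the tool pointing down it reaches from about 0.275 to 0.725 m from the base axis. Payload 5.6 kg.
Tool frame: the origin (TCP) lies on the front face of the gripper's body, between the roots of the fingers; the fingertips stand 73 mm ahead of it and the grasp point (between the pads) lies 54 mm ahead of it (r.pinch_z is the distance from the TCP to the grasp point, in m); z points along the fingers, x is the direction in which the jaws open and shut, and the axes are right-handed (so a half turn about z gives the same grasp; the last joint's range is limited). The gripper opens to 85 mm and grips with 20 to 120 N. Pads are 22 mm wide; open, the fingers measure 114 mm over their backs; the gripper's body (76 mm by 85 mm) begins 54 mm behind the grasp point. The pads swing forward as they close: fully open they stand 13 mm farther back than shut.
Start: joints at [1.61, 0.255, 0.108, 0, -1.424, -0.285], TCP at [0.134, 0.533, 0.304] pointing down, gripper open.
Joint ranges: [-2.95, 2.95], [-1.21, 1.97], [-1.09, 1.5], [-2.87, 1.71], [-2.94, -0.07], [-3.05, 3.05]. Speed limits (rad/s): [2.57, 2.57, 3.14, 3.14, 3.14, 3.14].

### API

Orientations are given as a unit quaternion [w, x, y, z].
In Python, from cell import readout, imaging, r gives the robot as it stands.
- The arm moves only by the tool drive_tool, never from a script. Its argument "moves" is a list of rows, each a list of 2 entries, a list of its own where there are three numbers: the shift along the world's x, y, z in m, then the turn about the world's z in rad. In form: [[[tx, ty, tz], yaw], ...]. A call has exactly 5 rows; each row is the pose to reach, as a shift and turn from the pose commanded when the call began; what a row does not reach only later rows make up. A row lasts 1/10 s, in which the tool goes at most 50 mm and 8.59 degrees, less where a joint would pass 70% of its speed; a pose out of reach is approached as far as the arm can. A call with a gripper value outside its range is refused whole. "jaw" is the closure in counts, from 0 (fully open) to 255 (shut), set as the call begins (left out, the last holds). The fingers move at their own pace and stop on an object; "grip_force" is the grip in N (left out, the last holds). Time passes only in rows, so rows that repeat a pose let the fingers close, or fill a call up. It gives the time, the measured TCP pose, the force and the opening at its end, in the units of the state.
- readout.observe(): the state, without advancing time (a new reading comes with each control period).
- imaging.get_image(name): name is "side" or "top"; returns a dict with "image" (480x640x3 uint8, red, green, blue), "camera_matrix" (3x3 intrinsics, pixels), "distortion" ([k1, k2, p1, p2, k3] as OpenCV has them; the pictures are not rectified), "R" (3x3) and "t" (3): a world point X has camera coordinates R X + t. Camera axes: x right, y down, z forward; pixel columns grow to the right and rows downward; lengths in m; the calibration is good to about 2 mm. A picture is of the moment at which its call begins. There is no depth.
- r.hand_in(): hands the job in, once; it reports no verdict.
Trained networks look in a picture, given as the dict that the camera call returned (one of the last four; its "shot" number tells which), for a name from the list of things; names that differ only in an ending like _2 or _b are one class to them, and where a whole thing is asked for, a point or a joint stands for the part that bears it (a point fixed in the world has none). Each returns a list of dicts, best first, with "score" (0 to 1); they miss things now and then, are a little off and sometimes report something else, mostly with a low value. They report only what shows in the picture. A call takes as long as a camera call.
- imaging.search_frame(picture, label): "xyz" ([x, y, z] in m, in world coordinates, good to about 4 mm: the middle of the surface that is visible of it).
The state is a dict: "t": time; "joints": joint angles; "qvel": joint speeds; "joint_efforts": joint torques, N m; "tcp_pos": TCP position; "tool_rot": TCP orientation; "force": force on the tool from outside, world axes, zero at the start; "moment": the same for the moment, N m; "opening": finger opening in m.
Only numpy, scipy, OpenCV 4.12 (cv2) and the standard library are available. Lean on these libraries where they do the work, as an engineer would, in place of code of your own. Each camera call takes 0.05 s, during which the arm holds its last target.

## Working session

There is one attempt and no reset: what is moved stays moved. The work goes in short steps, Python scripts to look and compute and a tool call to move; the robot and the scene stay as the last step left them, time stands still between calls to the robot, and variables do not carry over. Pictures are saved under pics/ and viewed, and the job is handed in when it is done.

Besides the shell and the picture viewer there is one more tool, called as name([rows], argument=value, ...), one row to a line, values as JSON. drive_tool: Moves the arm, as the interface text tells. Its arguments: {"type":"object","properties":{"moves":{"type":"array","items":{"type":"array"}},"jaw":{"type":"number"},"grip_force":{"type":"number"}},"required":["moves"]}

```bash
ls; mkdir -p pics; python3 - <<'E'
from cell import readout, imaging, r
import cv2
s=readout.observe(); print({k:s[k] for k in s})
for n in ("side","top"):
    p=imaging.get_image(n); cv2.imwrite(f"pics/{n}0.png",p["image"][:,:,::-1])
    print(n,p["camera_matrix"],p["R"],p["t"])
    for l in ["case","lid_handle","catch_tab","stand","stone_mid","bottle1","cluster","lid"]:
        print(l,[(d["score"],[round(float(v),4) for v in d["xyz"]]) for d in imaging.search_frame(p,l)][:4])
E
```

```text
pics
{'t': 0.0, 'joints': array([ 1.60956105e+00,  2.55765167e-01,  1.06998884e-01, -4.69795260e-04,
       -1.42387987e+00, -2.84611587e-01]), 'qvel': array([ 0.00156182, -0.00119601,  0.00176493,  0.0005216 ,  0.00223989,
       -0.0023204 ]), 'joint_efforts': array([-1.64699355e-03, -3.86631024e+01,  2.37941909e+01,  5.36521107e+00,
       -6.00258907e-03,  2.76900913e-06]), 'tcp_pos': array([0.13370409, 0.53313868, 0.30298459]), 'tool_rot': array([-7.28785450e-04, -6.15042430e-01,  7.88493437e-01, -6.15070771e-04]), 'force': array([-1.13587428,  0.30734384, -0.23448819]), 'moment': array([-0.00649041, -0.02539212, -0.01940601]), 'opening': 0.08558161731462902}
side [[483.80145985   0.         320.31324467]
 [  0.         483.80145985 233.48234275]
 [  0.           0.           1.        ]] [[ 0.90573928 -0.4238293   0.00225547]
 [-0.29260491 -0.62913996 -0.72011477]
 [ 0.30662475  0.65157627 -0.6938513 ]] [-0.56754646  0.23577334  0.82295386]
case [(0.72, [0.5319, -0.2019, 0.0691])]
lid_handle [(0.77, [0.5374, -0.1793, 0.0701])]
catch_tab [(0.78, [0.4383, -0.2245, 0.0764]), (0.46
[... 413 characters left out ...]
  0.           1.        ]] [[ 1.88761231e-02 -9.99818221e-01  2.68661801e-03]
 [-9.92431514e-01 -1.90626404e-02 -1.21310781e-01]
 [ 1.21339944e-01 -3.76407135e-04 -9.92610939e-01]] [-0.02853869  0.62616892  0.87933372]
case [(0.92, [0.5363, -0.1691, 0.0688])]
lid_handle [(0.78, [0.537, -0.1661, 0.0654])]
catch_tab [(0.18, [0.5362, -0.165, 0.0669])]
stand [(0.87, [0.5874, 0.1959, 0.0599])]
stone_mid [(0.59, [0.5911, 0.1733, 0.0393])]
bottle1 [(0.9, [0.8024, 0.0258, 0.0724]), (0.71, [0.5335, -0.1719, 0.0673]), (0.35, [0.5347, -0.1698, 0.0695])]
cluster [(0.56, [0.5783, 0.0065, 0.0175]), (0.34, [0.5362, -0.1665, 0.0662])]
lid [(0.68, [0.5372, -0.1665, 0.066]), (0.36, [0.8003, 0.0253, 0.0719])]
```

View pics/side0.png

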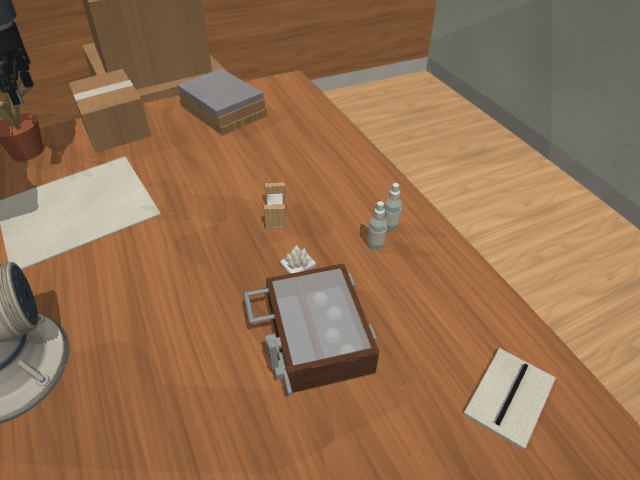

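View pics/top0.png

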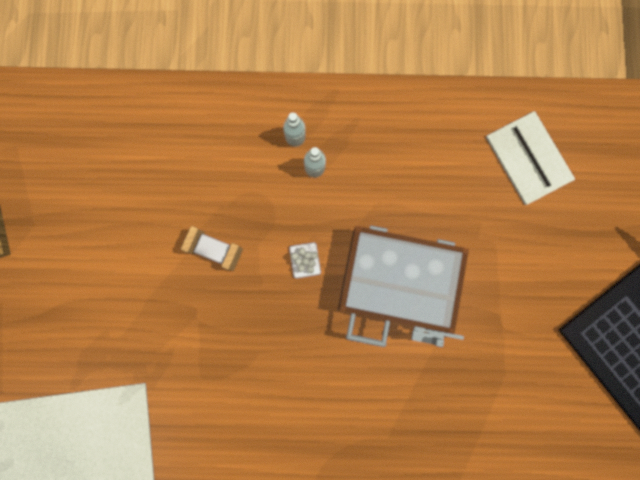

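The side view shows the case at about (320,325), with its handle at (258,307) and the catch tab at (275,352). The stand is at (275,207). In the top view the stand is at (211,249), the case at (405,280), the handle bar at (369,343) and the catch at (432,338). I'll zoom in and fit poses.

```bash
python3 - <<'E'
import cv2
a=cv2.imread("pics/side0.png"); b=cv2.imread("pics/top0.png")
cv2.imwrite("pics/s_case.png",cv2.resize(a[255:405,230:390],None,fx=4.5,fy=4,interpolation=cv2.INTER_CUBIC) if 0 else cv2.resize(a[255:405,230:390],(640,600),interpolation=cv2.INTER_CUBIC))
cv2.imwrite("pics/t_case.png",cv2.resize(b[220:355,325:475],(667,600),interpolation=cv2.INTER_CUBIC))
st=cv2.resize(b[215:285,170:250],(400,350),interpolation=cv2.INTER_CUBIC)
ss=cv2.resize(a[170:240,240:320],(400,350),interpolation=cv2.INTER_CUBIC)
cv2.imwrite("pics/stand.png",cv2.hconcat([st,ss]))
E
```

```text
(no output)
```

View pics/s_case.png

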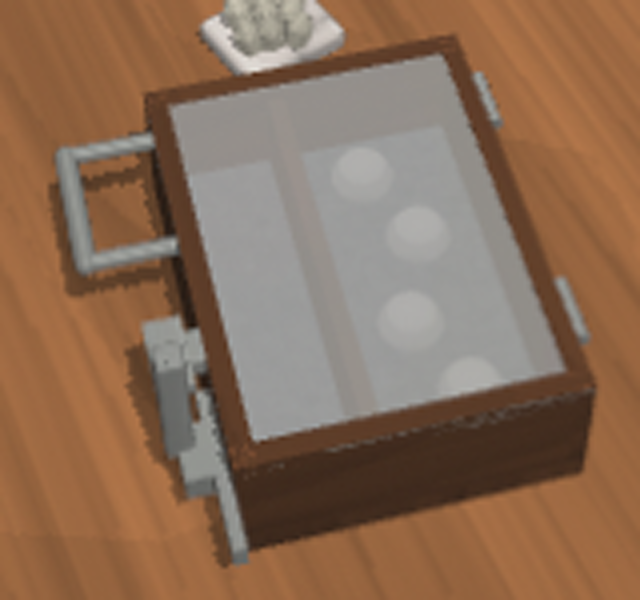

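View pics/t_case.png

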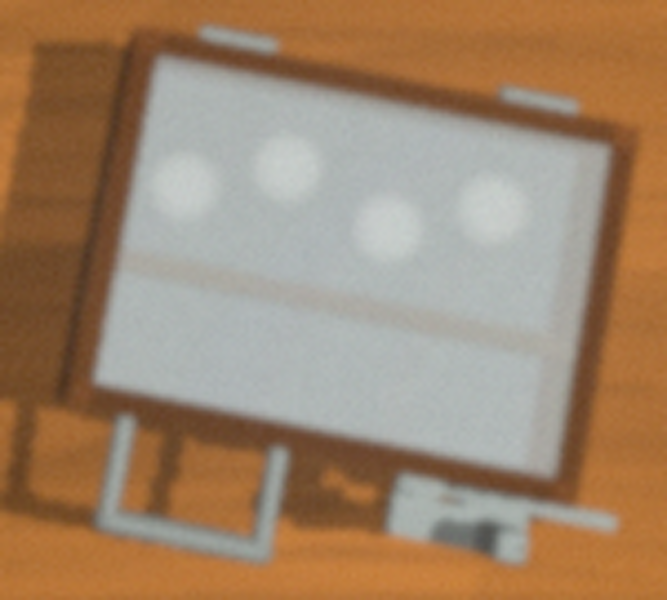

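View pics/stand.png

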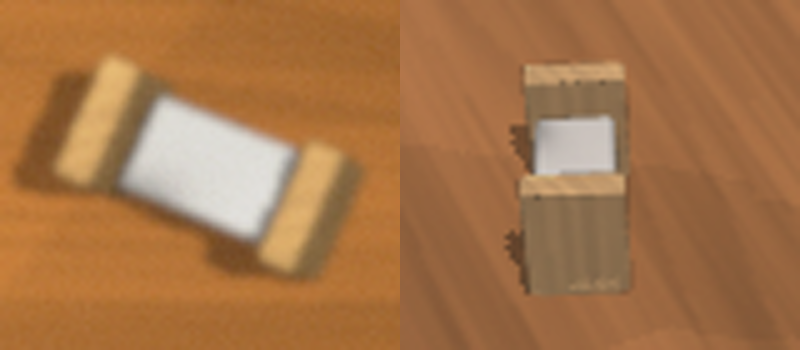

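```bash
cat > h.py <<'E'
import numpy as np, cv2
from scipy.optimize import least_squares
def W(pose,P):
    x,y,a=pose; P=np.atleast_2d(P).astype(float); c,s=np.cos(a),np.sin(a)
    return np.c_[x+c*P[:,0]-s*P[:,1], y+s*P[:,0]+c*P[:,1], P[:,2]]
def proj(p,X):
    rv=cv2.Rodrigues(np.array(p["R"]))[0]
    return cv2.projectPoints(np.atleast_2d(X).astype(float),rv,np.array(p["t"]),np.array(p["camera_matrix"]),np.array(p["distortion"]))[0].reshape(-1,2)
def fit(cams,obs,x0):
    f=lambda q: np.concatenate([(proj(c,W(q,P))-np.array(uv)).ravel() for c,(P,uv) in zip(cams,obs)])
    s=least_squares(f,x0,loss='soft_l1'); return s.x,f(s.x).reshape(-1,2)
E
python3 - <<'E'
from cell import imaging
from h import *
import pickle
S=imaging.get_image("side");T=imaging.get_image("top")
pickle.dump({"side":S,"top":T},open("cams.pkl","wb"))
P=[[.075,.1,.068],[.075,-.1,.068],[-.075,-.1,.068],[-.075,.1,.068],[-.115,.075,.069],[-.115,.015,.069]]
us=[(343.75,264.25),(378,351.25),(290,371.25),(267,278.75),(247,293.5),(251.25,320.5)]
ut=[(355.4,226.7),(468.2,249.2),(454.3,332.4),(339.8,309),(348,337),(385,344)]
for c,o in (([S,T],[(P,us),(P,ut)]),([S],[(P,us)]),([T],[(P,ut)])):
    q,e=fit(c,o,[.53,-.18,-.2]); print("case",q.round(4)); print(e.round(1).tolist())
case=fit([S,T],[(P,us),(P,ut)],[.53,-.18,-.2])[0]
C=lambda y0,x,y:[x,y,.06]
P=[[.023,.046,.06],[-.023,.046,.06],[.023,.032,.06],[-.023,.032,.06],[.023,-.032,.06],[-.023,-.032,.06],[.023,-.046,.06],[-.023,-.046,.06]]
ut=[(112,55),(55,172),(142,68),(92,190),(312,140),(262,260),(355,155),(292,278)]
ut=[(170+u/5,215+v/5) for u,v in ut]
us=[(125,65),(125,65),(0,0),(0,0)]
# side: far cheek = +y
us=[(225,65),(125,65),(225,82),(125,82),(225,177),(121,178),(225,195),(120,195)]
us=[(240+u/5,170+v/5) for u,v in us]
for c,o in (([S,T],[(P,us),(P,ut)]),([S],[(P,us)]),([T],[(P,ut)])):
    q,e=fit(c,o,[.59,.17,-.4]); print("stand",q.round(4)); print(e.round(1).tolist())
q=fit([S,T],[(P,us),(P,ut)],[.59,.17,-.4])[0]
# overlay
for n,c in (("side",S),("top",T)):
    im=c["image"][:,:,::-1].copy(); im=cv2.resize(im,None,fx=4,fy=4,interpolation=cv2.INTER_CUBIC)
    def dot(X,col): 
        for u,v in proj(c,X): cv2.circle(im,(int(u*4+2),int(v*4+2)),3,col,-1)
    tab=lambda t:[[-.092+a,-.068-t+b,.108] for a in(-.006,.006) for b in(-.006,.006)]
    dot(W(case,tab(0)),(0,0,255)); dot(W(case,tab(.008)),(0,255,0))
    dot(W(case,[[-.115,.045,.064]]),(255,0,0)); dot(W(case,[[-.075,-.1,.068],[-.075,.1,.068],[.075,.1,.068],[.075,-.1,.068]]),(0,255,255))
    dot(W(q,[[a,b,.044] for a in (-.018,.018) for b in(-.028,.028)]),(255,0,255))
    dot(W(q,P),(0,255,255))
    if n=="side": o=im[1020:1620,920:1560]; o2=im[660:980,960:1280]
    else: o=im[880:1420,1300:1900]; o2=im[860:1140,680:1000]
    cv2.imwrite(f"pics/ov_{n}.png",o); cv2.imwrite(f"pics/ov2_{n}.png",cv2.resize(o2,None,fx=1.5,fy=1.5))
E
```

```text
case [ 0.5431 -0.1715 -0.1768]
[[-0.2, -1.5], [1.5, -0.3], [-1.4, 1.0], [-1.7, -0.6], [-1.3, -1.1], [-0.1, -1.5], [0.6, -1.7], [0.8, -2.0], [0.8, 0.9], [-0.0, 1.2], [1.8, -0.5], [-0.5, -0.5]]
case [ 0.5437 -0.1732 -0.1752]
[[0.4, -1.0], [2.4, 0.3], [-0.5, 1.8], [-1.2, 0.0], [-0.7, -0.5], [0.5, -0.8]]
case [ 0.5423 -0.1706 -0.1777]
[[0.1, -1.3], [0.3, -1.4], [0.2, 1.5], [-0.6, 1.6], [1.2, -0.1], [-1.1, -0.1]]
stand [ 0.591   0.1666 -0.3842]
[[-0.6, -1.0], [-0.7, -0.4], [-0.6, -0.6], [-0.9, 0.0], [-0.6, -1.3], [-1.1, -0.8], [-0.6, -0.7], [-1.1, 0.0], [0.3, -0.7], [0.7, -0.1], [1.6, -0.2], [0.6, -0.6], [0.8, -0.4], [-0.1, -0.2], [-0.6, -0.2], [1.2, -0.7]]
stand [ 0.5919  0.1639 -0.3874]
[[0.2, -0.5], [0.1, 0.2], [0.2, -0.0], [-0.1, 0.6], [0.1, -0.7], [-0.3, -0.2], [0.1, -0.0], [-0.3, 0.7]]
stand [ 0.5903  0.1675 -0.3827]
[[-0.3, -0.3], [0.1, 0.3], [1.0, 0.2], [-0.0, -0.2], [0.2, -0.0], [-0.6, 0.1], [-1.1, 0.1], [0.7, -0.3]]
```

View pics/ov_side.png

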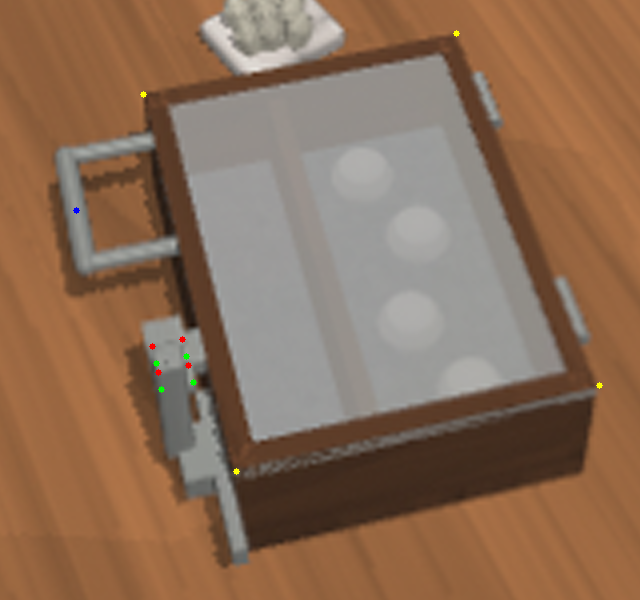

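View pics/ov_top.png

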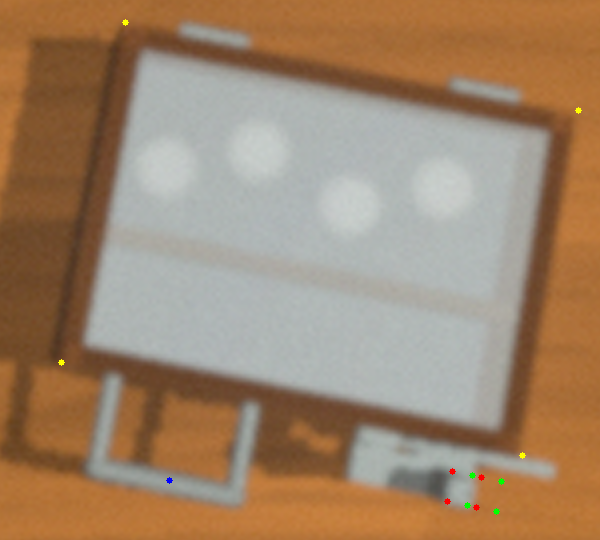

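View pics/ov2_top.png

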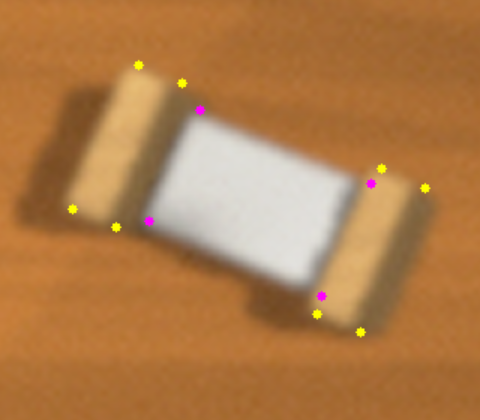

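The case fits at (0.543, -0.1715) with yaw -0.177, the stand at (0.591, 0.166) with yaw -0.384, and the catch is near 0 travel. I'll close the jaws and go to the +y side of the tab, staying high.

drive_tool([
  [[0.018, -0.042, 0], -0.14],
  [[0.036, -0.084, 0], -0.28],
  [[0.054, -0.126, 0], -0.42],
  [[0.072, -0.168, 0], -0.56],
  [[0.09, -0.21, 0], -0.7],
], jaw=255, grip_force=30)

```text
t: 1.5
tcp_pos: [0.2242, 0.3217, 0.304]
tool_rot: [0.0, -0.305, 0.952, 0.0]
force: [1.2, -0.5, 0.7]
opening: 0.0122
```

drive_tool([
  [[0.018, -0.042, 0], -0.14],
  [[0.036, -0.084, 0], -0.28],
  [[0.054, -0.126, 0], -0.42],
  [[0.072, -0.168, 0], -0.56],
  [[0.09, -0.21, 0], -0.7],
])

```text
t: 2.0
tcp_pos: [0.3139, 0.1117, 0.3044]
tool_rot: [0.001, 0.04, 0.999, 0.001]
force: [0.6, 1.3, 1.0]
opening: -0.0001
```

drive_tool([
  [[0.018, -0.042, 0], -0.1],
  [[0.036, -0.084, 0], -0.1],
  [[0.054, -0.126, 0], -0.1],
  [[0.072, -0.168, 0], -0.1],
  [[0.09, -0.21, 0], -0.1],
])

```text
t: 2.5
tcp_pos: [0.4041, -0.0987, 0.3042]
tool_rot: [0.001, 0.088, 0.996, 0.0]
force: [1.3, 1.2, -0.6]
opening: -0.0001
```

drive_tool([
  [[0.018, -0.042, 0], 0],
  [[0.036, -0.084, 0], 0],
  [[0.042, -0.098, 0], 0],
  [[0.042, -0.098, 0], 0],
  [[0.042, -0.098, 0], 0],
])

```text
t: 3.0
tcp_pos: [0.4456, -0.1942, 0.3037]
tool_rot: [-0.0, 0.088, 0.996, 0.0]
force: [0.8, 0.1, 0.1]
opening: -0.0001
```

drive_tool([
  [[0, 0, -0.03], 0],
  [[0, 0, -0.06], 0],
  [[0, 0, -0.09], 0],
  [[0, 0, -0.11], 0],
  [[0, 0, -0.115], 0],
])

```text
t: 3.5
tcp_pos: [0.4444, -0.1929, 0.1872]
tool_rot: [-0.002, 0.087, 0.996, 0.0]
force: [-0.4, 0.1, 0.7]
opening: -0.0001
```

```bash
cat > look.py <<'E'
import sys,cv2
from cell import imaging,readout
tag=sys.argv[1]
boxes={"side":[int(v) for v in sys.argv[2].split(",")],"top":[int(v) for v in sys.argv[3].split(",")]}
o=[]
for n in ("side","top"):
    if n not in sys.argv[4:5] and len(sys.argv)>4: continue
    im=imaging.get_image(n)["image"][:,:,::-1]; x,y,w,h=boxes[n]
    o.append(cv2.resize(im[y:y+h,x:x+w],(400*(1 if len(sys.argv)<5 else 2),int(400*(1 if len(sys.argv)<5 else 2)*h/w)),interpolation=cv2.INTER_CUBIC))
H=max(i.shape[0] for i in o)
o=[cv2.copyMakeBorder(i,0,H-i.shape[0],0,0,0) for i in o]
cv2.imwrite(f"pics/{tag}.png",cv2.hconcat(o))
E
python3 look.py a1 220,230,180,180 320,220,160,160
```

```text
(no output)
```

View pics/a1.png

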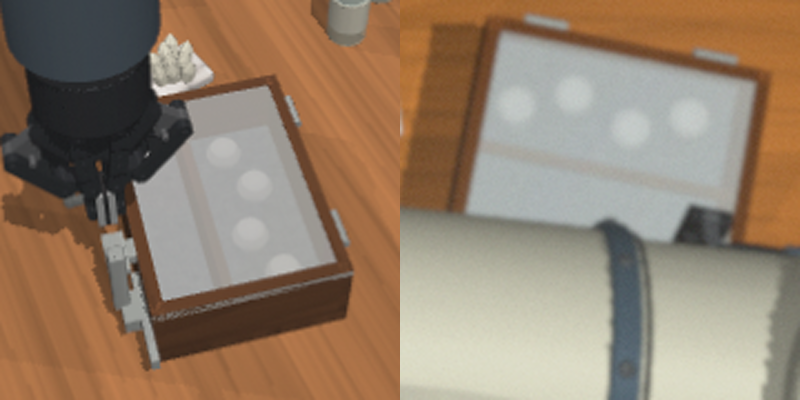

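The closed fingertips, at about (105,222) in the crop, stand just on the +y side of the tab top at (112,242). I'll descend, then push towards case -y (world -0.176, -0.984).

drive_tool([
  [[0, -0.001, -0.012], 0],
  [[0, -0.001, -0.022], 0],
  [[0, -0.001, -0.029], 0],
  [[0, -0.001, -0.029], 0],
  [[0, -0.001, -0.029], 0],
])

```text
t: 4.1
tcp_pos: [0.446, -0.1956, 0.1603]
tool_rot: [0.0, 0.087, 0.996, -0.0]
force: [-0.7, -0.3, 0.0]
opening: 0.0002
```

drive_tool([
  [[-0.001, -0.005, 0], 0],
  [[-0.002, -0.01, 0], 0],
  [[-0.003, -0.015, 0], 0],
  [[-0.0035, -0.02, 0], 0],
  [[-0.0045, -0.025, 0], 0],
])

```text
t: 4.6
tcp_pos: [0.4414, -0.221, 0.16]
tool_rot: [0.0, 0.087, 0.996, 0.0]
force: [1.5, 1.0, 1.0]
opening: 0.0006
```

drive_tool([
  [[-0.0005, -0.003, 0], 0],
  [[-0.001, -0.006, 0], 0],
  [[-0.0015, -0.009, 0], 0],
  [[-0.002, -0.011, 0], 0],
  [[-0.002, -0.012, 0], 0],
])

```text
t: 5.1
tcp_pos: [0.4392, -0.2327, 0.1598]
tool_rot: [-0.0, 0.087, 0.996, 0.0]
force: [-0.1, 1.0, 0.8]
opening: 0.0001
```

```bash
python3 look.py a2 220,230,180,180 320,220,160,160 side
```

```text
(no output)
```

View pics/a2.png

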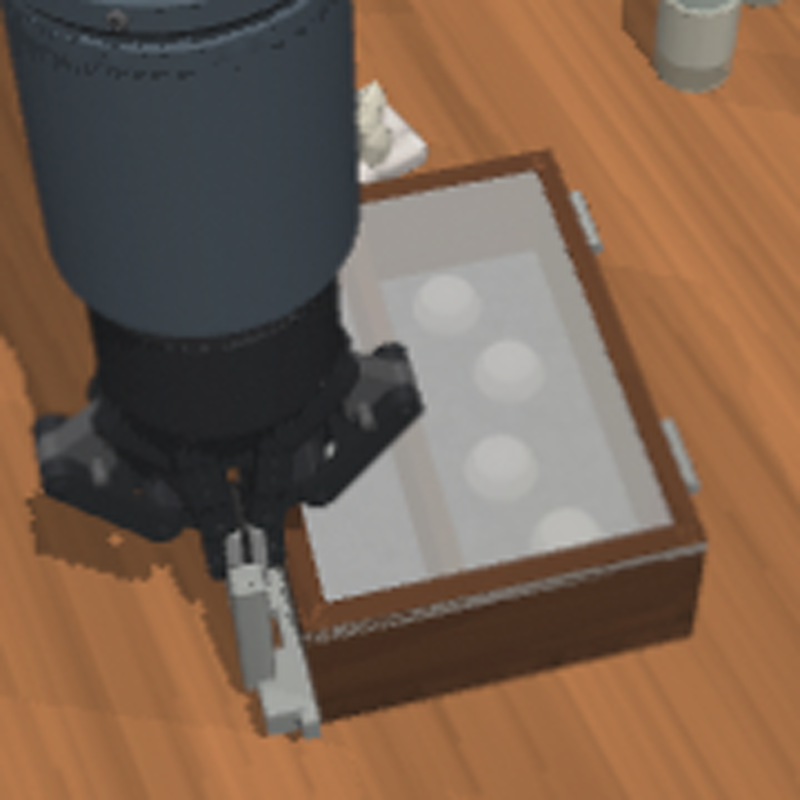

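The tab has moved and its slide is near the rail's end at (290,720). I'll push on gently to the stop.

drive_tool([
  [[0, -0.001, 0], 0],
  [[-0.0005, -0.002, 0], 0],
  [[-0.0005, -0.003, 0], 0],
  [[-0.0007, -0.004, 0], 0],
  [[-0.0007, -0.004, 0], 0],
])

```text
t: 5.65
tcp_pos: [0.439, -0.2341, 0.1597]
tool_rot: [0.0, 0.088, 0.996, 0.002]
force: [1.2, 13.9, 4.3]
opening: -0.0
```

The 14 N reading shows the catch is at its stop, and the geometry agrees with 0.030 travel. Next I'll back off, lift and go over the handle bar with the jaws partly open.

drive_tool([
  [[0.001, 0.006, 0.0], 0],
  [[0.001, 0.03, 0.03], 0],
  [[0, 0.065, 0.05], 0],
  [[-0.001, 0.1, 0.05], 0],
  [[-0.001, 0.13, 0.05], 0],
])

```text
t: 6.15
tcp_pos: [0.4375, -0.1054, 0.2106]
tool_rot: [0.001, 0.087, 0.996, -0.0]
force: [1.1, 0.2, -0.4]
opening: -0.0
```

drive_tool([
  [[0, 0, 0], 0],
  [[0, 0, 0], 0],
  [[0, 0, 0], 0],
  [[0, 0, 0], 0],
  [[0, 0, 0], 0],
], jaw=150)

```text
t: 6.65
tcp_pos: [0.4375, -0.1072, 0.2097]
tool_rot: [-0.0, 0.088, 0.996, -0.0]
force: [-0.5, 1.3, 0.2]
opening: 0.0351
```

```bash
python3 look.py a3 200,220,180,180 320,220,160,160
```

```text
(no output)
```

View pics/a3.png

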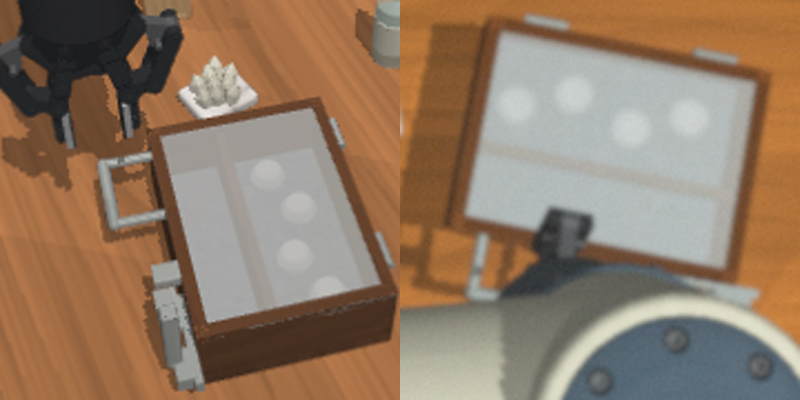

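The catch shows as slid aside, with the lid shut. The fingers hang over the bar at (68,140) and (127,130) in the left crop. I'll narrow the jaws slightly and descend.

drive_tool([
  [[0, 0, -0.02], 0],
  [[0, 0, -0.045], 0],
  [[0, 0, -0.068], 0],
  [[0, 0, -0.082], 0],
  [[0, 0, -0.088], 0],
], jaw=165)

```text
t: 7.25
tcp_pos: [0.4368, -0.1068, 0.1205]
tool_rot: [-0.001, 0.088, 0.996, -0.0]
force: [-1.3, -0.1, 0.2]
opening: 0.03
```

drive_tool([
  [[0, 0, 0], 0],
  [[0, 0, 0], 0],
  [[0, 0, 0], 0],
  [[0, 0, 0], 0],
  [[0, 0, 0], 0],
], jaw=190)

```text
t: 7.75
tcp_pos: [0.4379, -0.1065, 0.1224]
tool_rot: [0.001, 0.087, 0.996, 0.0]
force: [0.5, -0.8, 0.2]
opening: 0.0216
```

drive_tool([
  [[0, 0, 0], 0],
  [[0, 0, 0], 0],
  [[0, 0, 0], 0],
  [[0, 0, 0], 0],
  [[0, 0, 0], 0],
], jaw=255, grip_force=30)

```text
t: 8.25
tcp_pos: [0.4377, -0.1065, 0.1221]
tool_rot: [0.0, 0.087, 0.996, -0.0]
force: [-2.0, 1.5, 4.0]
opening: 0.0086
```

```bash
python3 look.py a4 200,220,180,180 320,220,160,160
```

```text
(no output)
```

View pics/a4.png

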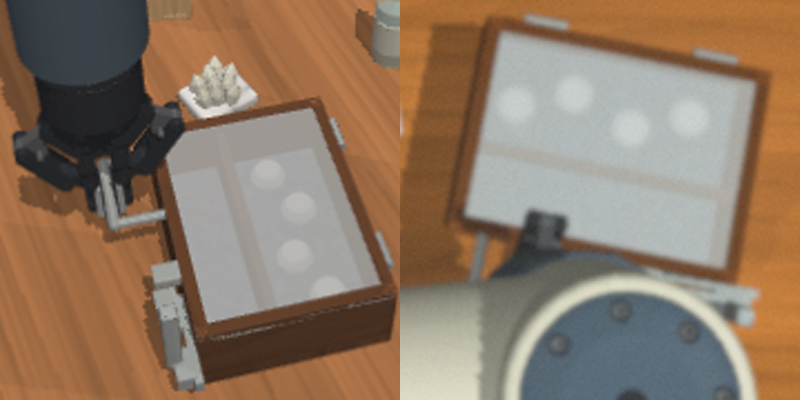

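The bar is gripped (opening 8.6 mm). I'll raise it along the arc.

drive_tool([
  [[0.001, 0, 0.019], 0],
  [[0.0037, -0.0007, 0.0377], 0],
  [[0.0084, -0.0015, 0.0561], 0],
  [[0.0148, -0.0026, 0.074], 0],
  [[0.0229, -0.0041, 0.0911], 0],
])

```text
t: 8.85
tcp_pos: [0.459, -0.1105, 0.212]
tool_rot: [-0.002, 0.088, 0.996, 0.0]
force: [-0.4, 0.5, -5.2]
opening: 0.0087
```

drive_tool([
  [[0.0097, -0.0017, 0.0162], 0],
  [[0.0211, -0.0038, 0.0313], 0],
  [[0.0338, -0.006, 0.0452], 0],
  [[0.0478, -0.0086, 0.0577], 0],
  [[0.063, -0.0113, 0.0688], 0],
])

```text
t: 9.35
tcp_pos: [0.52, -0.1217, 0.2828]
tool_rot: [-0.004, 0.087, 0.996, -0.0]
force: [-15.1, 5.0, 16.4]
opening: 0.0087
```

```bash
python3 look.py a5 180,140,240,240 300,180,200,200
```

```text
(no output)
```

View pics/a5.png

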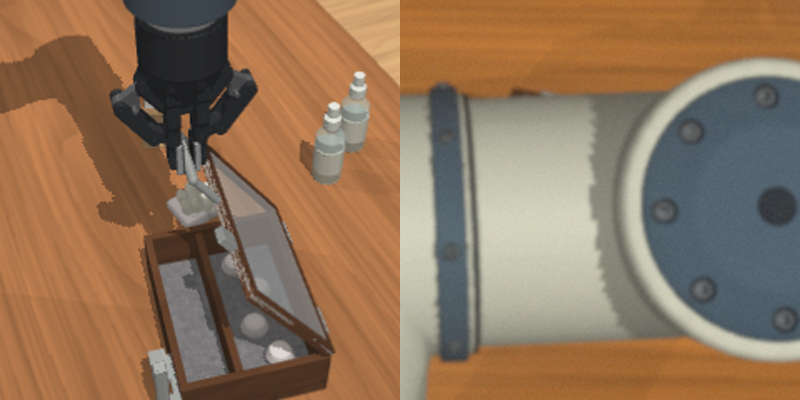

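The lid is at about 1 rad, and the force suggests the arc is slightly tight radially. I'll continue with a 2 mm outward correction.

drive_tool([
  [[0.0, 0, 0.002], 0],
  [[0.0075, -0.0013, 0.0065], 0],
  [[0.016, -0.003, 0.0115], 0],
  [[0.0245, -0.0045, 0.0155], 0],
  [[0.033, -0.006, 0.019], 0],
])

```text
t: 9.95
tcp_pos: [0.5553, -0.1283, 0.3021]
tool_rot: [-0.001, 0.087, 0.996, -0.0]
force: [-9.3, 2.8, 10.6]
opening: 0.0087
```

drive_tool([
  [[0.008, -0.0015, 0.0045], 0],
  [[0.0175, -0.003, 0.0075], 0],
  [[0.0265, -0.005, 0.01], 0],
  [[0.036, -0.0065, 0.012], 0],
  [[0.0455, -0.008, 0.0135], 0],
])

```text
t: 10.45
tcp_pos: [0.6014, -0.1366, 0.3145]
tool_rot: [-0.001, 0.088, 0.996, -0.001]
force: [-3.9, -1.9, 4.3]
opening: 0.0084
```

drive_tool([
  [[0.006, -0.001, 0.0005], 0],
  [[0.012, -0.002, 0.001], 0],
  [[0.012, -0.002, 0.001], 0],
  [[0.012, -0.002, 0.001], 0],
  [[0.012, -0.002, 0.001], 0],
])

```text
t: 10.95
tcp_pos: [0.6144, -0.1388, 0.3157]
tool_rot: [0.001, 0.088, 0.996, -0.001]
force: [0.3, -5.1, 3.6]
opening: 0.0084
```

```bash
python3 look.py a6 180,110,270,270 300,180,200,200
```

```text
(no output)
```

View pics/a6.png

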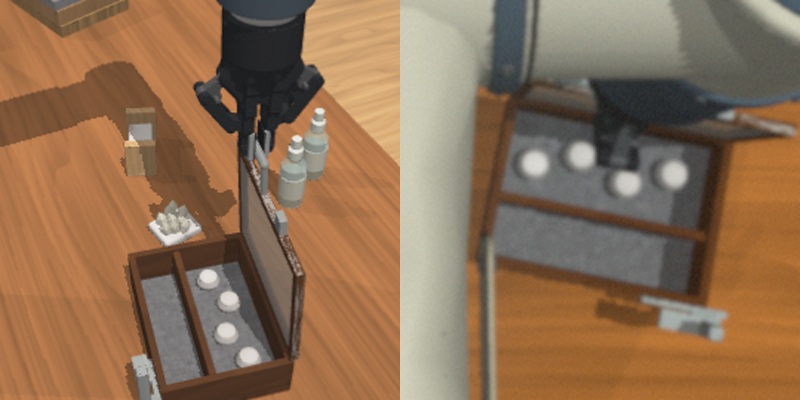

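The lid stands about upright, seen edge-on at (270,250). I'll open the jaws and lift away.

drive_tool([
  [[0, 0, 0], 0],
  [[0, 0, 0], 0],
  [[0, 0, 0], 0],
  [[0, 0, 0], 0],
  [[0, 0, 0.0], 0],
], jaw=120)

```text
t: 11.55
tcp_pos: [0.6141, -0.1376, 0.3151]
tool_rot: [-0.0, 0.087, 0.996, 0.0]
force: [0.2, -0.4, -0.3]
opening: 0.0451
```

drive_tool([
  [[0, 0, 0.02], 0],
  [[0, 0, 0.045], 0],
  [[-0.0, 0.03, 0.05], 0],
  [[-0.0, 0.07, 0.05], 0],
  [[0, 0.11, 0.05], 0],
])

```text
t: 12.05
tcp_pos: [0.6139, -0.0269, 0.3655]
tool_rot: [0.0, 0.088, 0.996, 0.0]
force: [0.4, 0.2, 0.7]
opening: 0.0451
```

```bash
python3 look.py a7 180,110,270,270 140,180,340,300; python3 -c "
from cell import readout;print(readout.observe()['joints'])"
```

```text
[ 2.14711985e-01  3.83091877e-01  4.42201014e-01 -1.50056450e-03
 -1.62954254e+00 -3.85264827e-01]
```

View pics/a7.png

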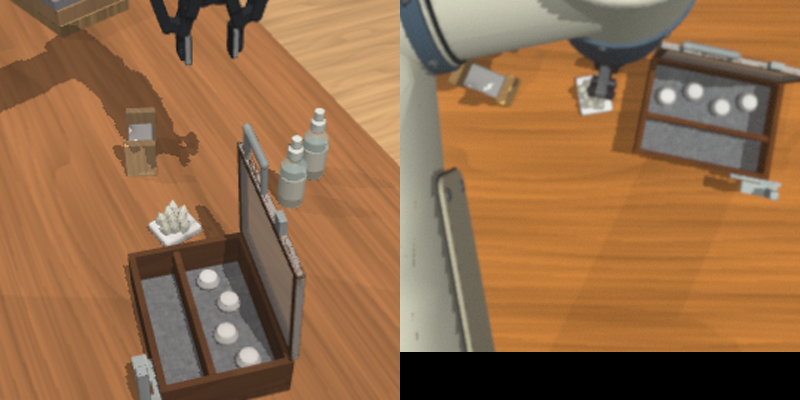

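The lid stays upright, the catch is aside, and the bottles and cluster are untouched. I'll move over the stand.

drive_tool([
  [[-0.005, 0.04, -0.02], -0.05],
  [[-0.01, 0.08, -0.05], -0.1],
  [[-0.016, 0.12, -0.08], -0.15],
  [[-0.02, 0.16, -0.115], -0.21],
  [[-0.023, 0.193, -0.15], -0.21],
], jaw=0)

```text
t: 12.65
tcp_pos: [0.591, 0.1652, 0.2164]
tool_rot: [0.001, 0.192, 0.981, 0.001]
force: [1.2, 0.4, -0.4]
opening: 0.0857
```

drive_tool([
  [[0, 0, -0.02], 0],
  [[0, 0, -0.04], 0],
  [[0, 0, -0.05], 0],
  [[0, 0, -0.05], 0],
  [[0, 0, -0.05], 0],
])

```text
t: 13.15
tcp_pos: [0.5917, 0.1634, 0.1678]
tool_rot: [0.001, 0.191, 0.982, 0.0]
force: [0.4, 0.2, 0.0]
opening: 0.0855
```

```bash
python3 look.py a8 200,110,140,140 140,180,160,160
```

```text
(no output)
```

View pics/a8.png

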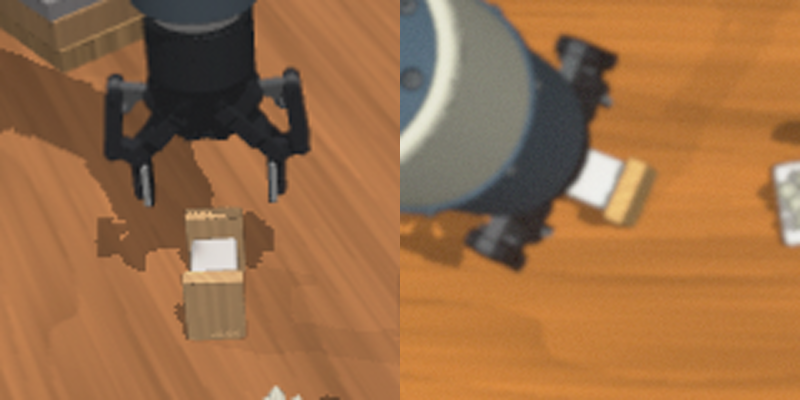

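The fingers straddle the block symmetrically: tips at (150,203) and (275,200), block at (213,253). I'll descend and grasp it by its sides.

drive_tool([
  [[0, 0.001, -0.02], 0],
  [[0, 0.001, -0.045], 0],
  [[0, 0.001, -0.067], 0],
  [[0, 0.001, -0.08], 0],
  [[0, 0.001, -0.082], 0],
])

```text
t: 13.75
tcp_pos: [0.5907, 0.1643, 0.0839]
tool_rot: [-0.001, 0.191, 0.982, -0.001]
force: [-0.5, -0.9, -0.9]
opening: 0.0854
```

drive_tool([
  [[0, 0, 0], 0],
  [[0, 0, 0], 0],
  [[0, 0, 0], 0],
  [[0, 0, 0], 0],
  [[0, 0, 0], 0],
], jaw=255, grip_force=40)

```text
t: 14.25
tcp_pos: [0.5917, 0.165, 0.086]
tool_rot: [0.001, 0.191, 0.982, 0.001]
force: [-1.9, 0.4, 5.2]
opening: 0.0353
```

drive_tool([
  [[0, 0, 0], 0],
  [[0, 0, 0], 0],
  [[0, 0, 0.003], 0],
  [[0, 0, 0.006], 0],
  [[0, 0, 0.01], 0],
])

```text
t: 14.75
tcp_pos: [0.5907, 0.1644, 0.0944]
tool_rot: [-0.001, 0.191, 0.982, -0.0]
force: [-0.1, 1.5, -1.1]
opening: 0.0353
```

drive_tool([
  [[0, 0, 0.02], 0],
  [[0, 0, 0.045], 0],
  [[0, 0, 0.065], 0],
  [[-0.02, 0, 0.07], 0],
  [[-0.05, 0, 0.07], 0],
])

```text
t: 15.25
tcp_pos: [0.5419, 0.1648, 0.1658]
tool_rot: [0.001, 0.192, 0.981, 0.001]
force: [-0.6, -0.5, -1.8]
opening: 0.0357
```

drive_tool([
  [[-0.03, 0, 0], 0],
  [[-0.06, 0, 0], 0],
  [[-0.085, 0, 0], 0],
  [[-0.09, 0, -0.02], 0],
  [[-0.09, 0, -0.035], 0],
])

```text
t: 15.75
tcp_pos: [0.45, 0.1645, 0.1298]
tool_rot: [0.0, 0.191, 0.982, 0.0]
force: [-0.2, 0.1, -2.4]
opening: 0.0357
```

drive_tool([
  [[0, 0, -0.015], 0],
  [[0, 0, -0.03], 0],
  [[0, 0, -0.04], 0],
  [[0, 0, -0.047], 0],
  [[0, 0, -0.05], 0],
])

```text
t: 16.25
tcp_pos: [0.451, 0.1645, 0.0793]
tool_rot: [-0.0, 0.191, 0.982, -0.0]
force: [-0.3, -0.2, -1.8]
opening: 0.0354
```

```bash
python3 look.py a9 160,110,140,140 140,210,160,160
```

```text
(no output)
```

View pics/a9.png

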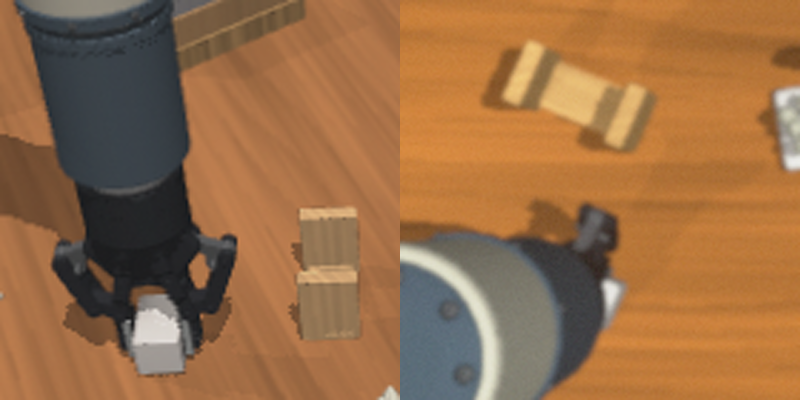

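The block is held level at (158,335), just above the desk and clear of the stand. I'll lower it slowly until it touches.

drive_tool([
  [[0, 0, -0.001], 0],
  [[0, 0, -0.002], 0],
  [[0, 0, -0.003], 0],
  [[0, 0, -0.004], 0],
  [[0, 0, -0.004], 0],
])

```text
t: 16.85
tcp_pos: [0.4512, 0.1647, 0.076]
tool_rot: [0.0, 0.191, 0.982, 0.0]
force: [-0.2, 0.3, 0.3]
opening: 0.0357
```

drive_tool([
  [[0, 0, -0.0005], 0],
  [[0, 0, -0.001], 0],
  [[0, 0, -0.0015], 0],
  [[0, 0, -0.002], 0],
  [[0, 0, -0.002], 0],
])

```text
t: 17.35
tcp_pos: [0.4512, 0.1647, 0.0759]
tool_rot: [0.0, 0.191, 0.982, 0.0]
force: [-8.2, -1.8, 20.6]
opening: 0.0357
```

drive_tool([
  [[0, 0, 0.001], 0],
  [[0, 0, 0.0015], 0],
  [[0, 0, 0.0015], 0],
  [[0, 0, 0.0015], 0],
  [[0, 0, 0.0015], 0],
])

```text
t: 17.85
tcp_pos: [0.4512, 0.1647, 0.076]
tool_rot: [0.0, 0.191, 0.982, 0.0]
force: [-3.7, -0.4, 9.0]
opening: 0.0355
```

drive_tool([
  [[0, 0, 0], 0],
  [[0, 0, 0], 0],
  [[0, 0, 0], 0],
  [[0, 0, 0], 0],
  [[0, 0, 0.0], 0],
], jaw=0)

```text
t: 18.35
tcp_pos: [0.4512, 0.1646, 0.0752]
tool_rot: [-0.0, 0.191, 0.982, -0.0]
force: [-0.2, 0.5, 0.8]
opening: 0.0855
```

drive_tool([
  [[0, 0, 0.015], 0],
  [[0, 0, 0.04], 0],
  [[0, 0, 0.07], 0.14],
  [[0, 0, 0.1], 0.28],
  [[-0.0, 0, 0.12], 0.42],
])

```text
t: 18.85
tcp_pos: [0.4516, 0.1649, 0.1975]
tool_rot: [0.001, -0.021, 1.0, 0.001]
force: [-0.1, 0.3, -0.7]
opening: 0.0854
```

drive_tool([
  [[0, 0, 0], 0.14],
  [[0, 0, 0], 0.28],
  [[0, 0, 0], 0.42],
  [[0, 0, 0], 0.56],
  [[0, 0, 0], 0.7],
])

```text
t: 19.35
tcp_pos: [0.4511, 0.1646, 0.1952]
tool_rot: [-0.0, -0.362, 0.932, 0.0]
force: [0.3, -0.2, -0.2]
opening: 0.0857
```

drive_tool([
  [[0, 0, 0], 0.14],
  [[0, 0, 0], 0.28],
  [[0, 0, 0], 0.42],
  [[0, 0, 0], 0.45],
  [[0, 0, 0], 0.45],
])

```text
t: 19.85
tcp_pos: [0.4511, 0.1646, 0.1952]
tool_rot: [-0.0, -0.557, 0.83, 0.0]
force: [1.1, -0.7, 0.3]
opening: 0.0856
```

```bash
python3 look.py a10 140,110,140,140 140,210,160,160
python3 - <<'E'
import pickle,numpy as np
from cell import imaging
for n in("side","top"):
    p=imaging.get_image(n)
    print(n,[(d["score"],np.round(d["xyz"],4)) for d in imaging.search_frame(p,"stone_mid")][:3])
E
```

```text
side [(0.69, array([0.4511, 0.1532, 0.0307]))]
top [(0.81, array([0.4636, 0.1622, 0.0318]))]
```

View pics/a10.png

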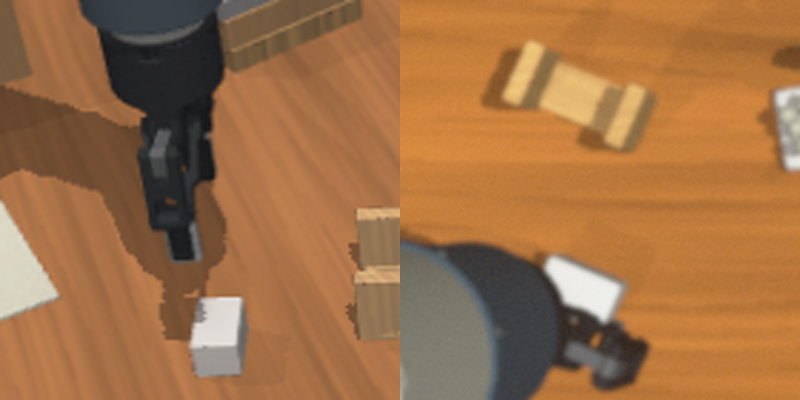

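The block lies flat on the desk, with its top face at about (218,322) in the side crop. I'll measure its pose for the end grasp.

```bash
python3 - <<'E'
from h import *; import pickle
C=pickle.load(open("cams.pkl","rb")); S,T=C["side"],C["top"]
P=[[-.018,.028,.034],[.018,.028,.034],[.018,-.028,.034],[-.018,-.028,.034]]
us=[(140+u/2.857,110+v/2.857) for u,v in [(200,297),(243,297),(241,347),(193,347)]]
ut=[(140+u/2.5,210+v/2.5) for u,v in [(152,255),(227,285),(209,322)]]
Pt=P[1:]
for c,o in (([S,T],[(P,us),(Pt,ut)]),([S],[(P,us)]),([T],[(Pt,ut)])):
    q,e=fit(c,o,[.45,.165,-.38]); print(q.round(4)); print(e.round(1).tolist())
E
```

```text
[ 0.4539  0.1633 -0.3326]
[[-1.2, 0.4], [0.1, -0.8], [-0.2, -0.9], [-0.3, 0.3], [0.7, -1.1], [0.1, -2.1], [-0.1, 2.5]]
[ 0.4546  0.1622 -0.3629]
[[-0.3, 0.4], [0.9, -0.4], [-0.1, -0.5], [-0.2, 0.4]]
[ 0.4525  0.1637 -0.3143]
[[0.2, -0.1], [-0.2, -1.7], [-0.0, 3.1]]
```

The measured pose agrees with the release pose to about 2 mm. I'll descend and grasp the ends.

drive_tool([
  [[0, 0, -0.03], 0],
  [[0, 0, -0.06], 0],
  [[0, 0, -0.09], 0],
  [[0, 0, -0.11], 0],
  [[0, 0, -0.119], 0],
])

```text
t: 20.65
tcp_pos: [0.4503, 0.164, 0.0745]
tool_rot: [-0.002, -0.558, 0.83, -0.0]
force: [0.4, 0.3, 0.4]
opening: 0.0856
```

drive_tool([
  [[0, 0, 0], 0],
  [[0, 0, 0], 0],
  [[0, 0, 0], 0],
  [[0, 0, 0], 0],
  [[0, 0, 0.0], 0],
], jaw=255, grip_force=45)

```text
t: 21.15
tcp_pos: [0.4522, 0.1654, 0.0778]
tool_rot: [0.002, -0.559, 0.829, -0.0]
force: [-1.1, 1.6, 6.8]
opening: 0.0554
```

drive_tool([
  [[0, 0, 0], 0],
  [[0, 0, 0.004], 0],
  [[0, 0, 0.015], 0],
  [[0, 0, 0.035], 0],
  [[0, 0, 0.06], 0],
])

```text
t: 21.65
tcp_pos: [0.4503, 0.164, 0.1367]
tool_rot: [-0.001, -0.558, 0.83, 0.0]
force: [0.3, -0.5, -1.2]
opening: 0.0551
```

```bash
python3 look.py a11 140,110,140,140 140,210,160,160
```

```text
(no output)
```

View pics/a11.png

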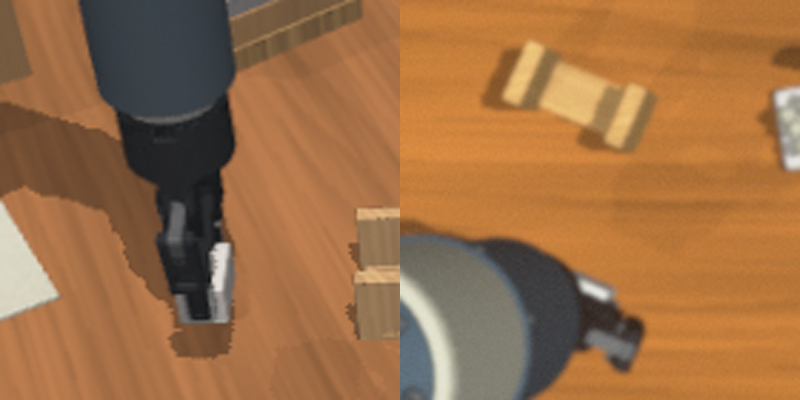

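The block is held level by its ends. I'll lift it high and carry it over to the case, turning it to the case's yaw.

drive_tool([
  [[0, 0, 0.025], 0.05],
  [[0, 0, 0.055], 0.1],
  [[0, -0.01, 0.085], 0.15],
  [[0.005, -0.03, 0.105], 0.2],
  [[0.01, -0.06, 0.11], 0.21],
])

```text
t: 22.25
tcp_pos: [0.4619, 0.1049, 0.2489]
tool_rot: [0.002, -0.644, 0.765, -0.001]
force: [1.5, -0.6, -1.0]
opening: 0.0554
```

drive_tool([
  [[0.007, -0.035, 0], 0],
  [[0.014, -0.07, 0], 0],
  [[0.021, -0.105, 0], 0],
  [[0.028, -0.14, 0], 0],
  [[0.034, -0.175, 0], 0],
])

```text
t: 22.75
tcp_pos: [0.4947, -0.0718, 0.2461]
tool_rot: [-0.0, -0.642, 0.766, 0.0]
force: [0.5, 0.3, -1.5]
opening: 0.0554
```

drive_tool([
  [[0.005, -0.03, 0], 0],
  [[0.009, -0.055, 0], 0],
  [[0.011, -0.073, -0.01], 0],
  [[0.011, -0.073, -0.03], 0],
  [[0.011, -0.073, -0.045], 0],
])

```text
t: 23.25
tcp_pos: [0.5052, -0.1439, 0.1999]
tool_rot: [-0.001, -0.642, 0.767, 0.001]
force: [0.6, 0.2, -1.0]
opening: 0.0551
```

drive_tool([
  [[0, 0, 0], 0],
  [[0, 0, 0], 0],
  [[0, 0, 0], 0],
  [[0, 0, 0], 0],
  [[0, 0, 0], 0],
])

```text
t: 23.75
tcp_pos: [0.5064, -0.1433, 0.202]
tool_rot: [0.0, -0.642, 0.766, -0.0]
force: [0.1, -0.3, -1.4]
opening: 0.0554
```

```bash
python3 look.py a12 220,200,180,180 330,210,160,160; python3 look.py a12s 230,220,130,110 330,210,160,160 side
```

```text
(no output)
```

View pics/a12.png

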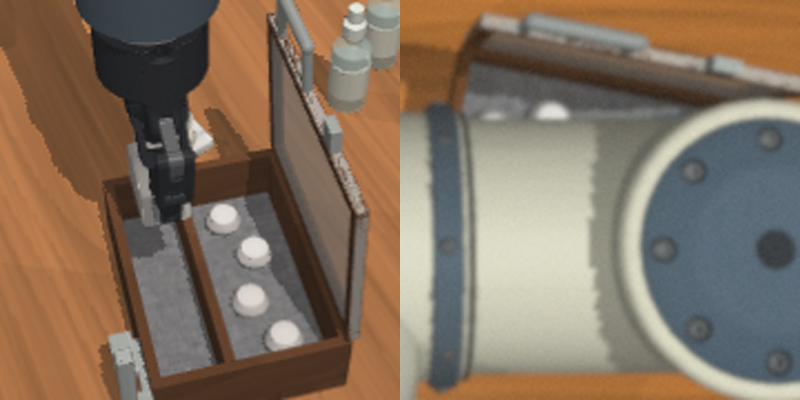

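View pics/a12s.png

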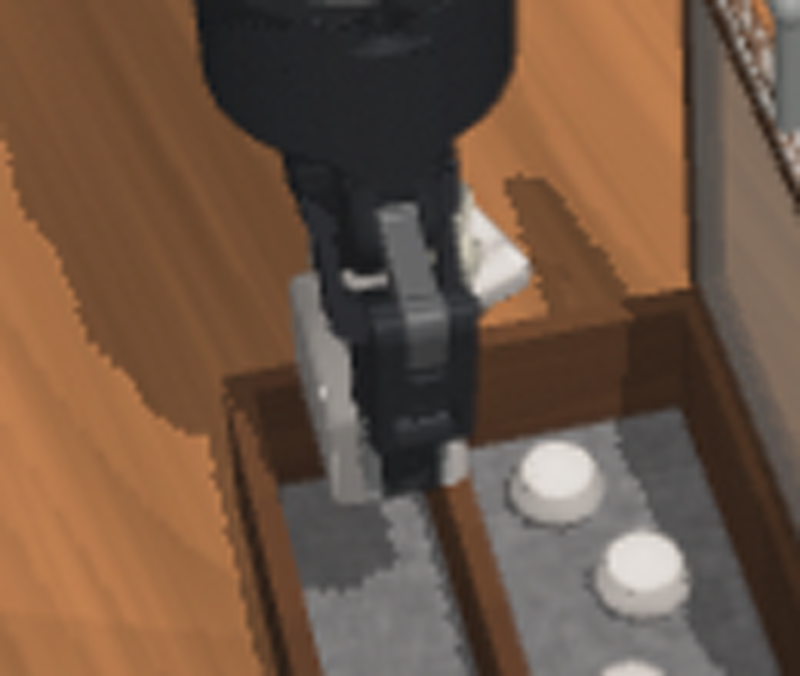

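Over the trough, the block's near end face spans about 335–470 px in the zoom, and the trough lies below it. I'll compare projections in the same camera to find the lateral offset.

```bash
python3 - <<'E'
from h import *; import pickle
C=pickle.load(open("cams.pkl","rb")); S=C["side"]
case=[.5431,-.1715,-.1768]
f=lambda X:(((proj(S,X)-[230,220])*6.154)).round(0).tolist()
# block from TCP
b=[.506,-.1435,2*np.arctan2(.766,-.642)-np.pi/2-np.pi]
print(b)
print("block near-bottom -x,+x; near-top -x,+x; far-top -x", f(W(b,[[sx*.018,-.028*1,.1255+z] for z in(0,.034) for sx in(-1,1)])), f(W(b,[[-.018,.028,.1595]])))
print("(yaw check, other end)", f(W(b,[[-.018,.028,.1255]])))
print("case rim outer front/+y, inner front +y, inner wall front/back top at +y, at y=-.02")
print(f(W(case,[[-.075,.1,.06],[-.067,.092,.06],[-.067,.092,.012],[-.019,.092,.056],[-.011,.092,.056],[.067,.092,.06],[.067,.092,.012],[-.019,0,.056],[-.067,0,.06],[-.019,.092,.012]])))
E
```

```text
[0.506, -0.1435, np.float64(-0.17568309959976958)]
block near-bottom -x,+x; near-top -x,+x; far-top -x [[332.0, 503.0], [466.0, 475.0], [326.0, 420.0], [464.0, 392.0]] [[282.0, 262.0]]
(yaw check, other end) [[290.0, 346.0]]
case rim outer front/+y, inner front +y, inner wall front/back top at +y, at y=-.02
[[219.0, 375.0], [250.0, 390.0], [261.0, 490.0], [407.0, 368.0], [433.0, 363.0], [680.0, 304.0], [675.0, 405.0], [481.0, 608.0], [313.0, 635.0], [412.0, 459.0]]
```

The block projection matches to under 1 mm, and the trough centring is within about 2 mm of a 6 mm slack. I'll descend.

drive_tool([
  [[-0.001, 0, -0.015], 0],
  [[-0.001, 0, -0.035], 0],
  [[-0.001, 0, -0.055], 0],
  [[-0.001, 0, -0.07], 0],
  [[-0.001, 0, -0.075], 0],
])

```text
t: 24.4
tcp_pos: [0.5042, -0.1433, 0.1247]
tool_rot: [-0.001, -0.642, 0.767, 0.001]
force: [0.5, -0.1, -1.5]
opening: 0.0551
```

```bash
python3 look.py a13s 230,220,130,110 330,210,160,160 side
```

```text
(no output)
```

View pics/a13s.png

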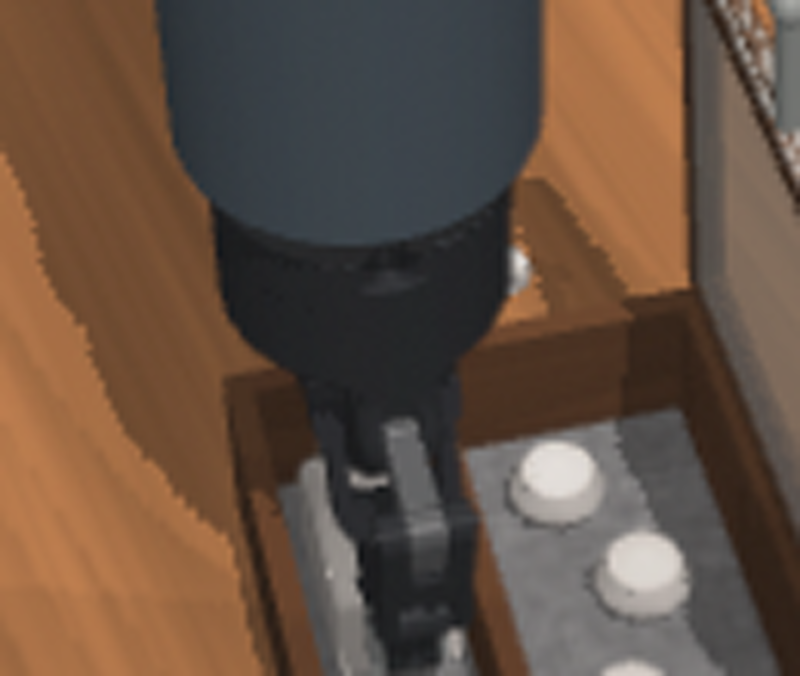

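The block is between the walls with gaps on both sides. I'll lower it slowly to the floor.

drive_tool([
  [[-0.001, 0, -0.008], 0],
  [[-0.001, 0, -0.016], 0],
  [[-0.001, 0, -0.024], 0],
  [[-0.001, 0, -0.03], 0],
  [[-0.001, 0, -0.033], 0],
])

```text
t: 24.95
tcp_pos: [0.5038, -0.1434, 0.0925]
tool_rot: [-0.0, -0.642, 0.766, 0.0]
force: [-0.4, -0.8, -1.3]
opening: 0.0552
```

drive_tool([
  [[0, 0, -0.001], 0],
  [[0, 0, -0.002], 0],
  [[0, 0, -0.003], 0],
  [[0, 0, -0.004], 0],
  [[0, 0, -0.004], 0],
])

```text
t: 25.45
tcp_pos: [0.5044, -0.1434, 0.0899]
tool_rot: [0.0, -0.642, 0.766, -0.0]
force: [-2.2, 0.5, 2.5]
opening: 0.0552
```

drive_tool([
  [[0, 0, -0.0003], 0],
  [[0, 0, -0.0006], 0],
  [[0, 0, -0.001], 0],
  [[0, 0, -0.001], 0],
  [[0, 0, -0.001], 0],
])

```text
t: 25.95
tcp_pos: [0.5043, -0.1434, 0.0899]
tool_rot: [0.0, -0.642, 0.766, -0.001]
force: [-5.3, 1.8, 11.0]
opening: 0.0551
```

drive_tool([
  [[0, 0, 0.0005], 0],
  [[0, 0, 0.001], 0],
  [[0, 0, 0.001], 0],
  [[0, 0, 0.001], 0],
  [[0, 0, 0.001], 0],
])

```text
t: 26.45
tcp_pos: [0.5043, -0.1434, 0.0899]
tool_rot: [0.0, -0.642, 0.766, -0.0]
force: [-2.1, 1.2, 6.2]
opening: 0.0554
```

drive_tool([
  [[0, 0, 0], 0],
  [[0, 0, 0], 0],
  [[0, 0, 0], 0],
  [[0, 0, 0], 0],
  [[0, 0, 0.0], 0],
], jaw=30)

```text
t: 26.95
tcp_pos: [0.5041, -0.1434, 0.0892]
tool_rot: [-0.0, -0.642, 0.766, 0.0]
force: [0.3, 0.8, 0.2]
opening: 0.075
```

drive_tool([
  [[0, 0, 0.012], 0],
  [[0, 0, 0.03], 0],
  [[0, 0, 0.06], 0],
  [[0, 0, 0.1], 0],
  [[0, 0, 0.14], 0],
])

```text
t: 27.45
tcp_pos: [0.5038, -0.1435, 0.2316]
tool_rot: [-0.0, -0.642, 0.766, -0.0]
force: [0.8, -0.1, 0.4]
opening: 0.0758
```

drive_tool([
  [[-0.01, 0.04, 0.01], 0],
  [[-0.03, 0.08, 0.02], 0],
  [[-0.05, 0.12, 0.02], 0],
  [[-0.07, 0.16, 0.02], 0],
  [[-0.09, 0.2, 0.02], 0],
])

```text
t: 27.95
tcp_pos: [0.4131, 0.0578, 0.2504]
tool_rot: [0.001, -0.642, 0.767, -0.0]
force: [1.0, 1.5, 0.7]
opening: 0.0753
```

drive_tool([
  [[-0.01, 0.04, 0], 0],
  [[-0.02, 0.08, 0], 0],
  [[-0.03, 0.12, 0], 0],
  [[-0.04, 0.16, 0], 0],
  [[-0.04, 0.16, 0], 0],
])

```text
t: 28.45
tcp_pos: [0.3733, 0.2201, 0.2502]
tool_rot: [0.001, -0.644, 0.765, 0.0]
force: [0.4, -1.2, 0.1]
opening: 0.0753
```

```bash
python3 look.py a14 230,200,180,180 330,210,160,160; python3 look.py a15 0,0,640,480 0,0,640,480
```

```text
(no output)
```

View pics/a14.png

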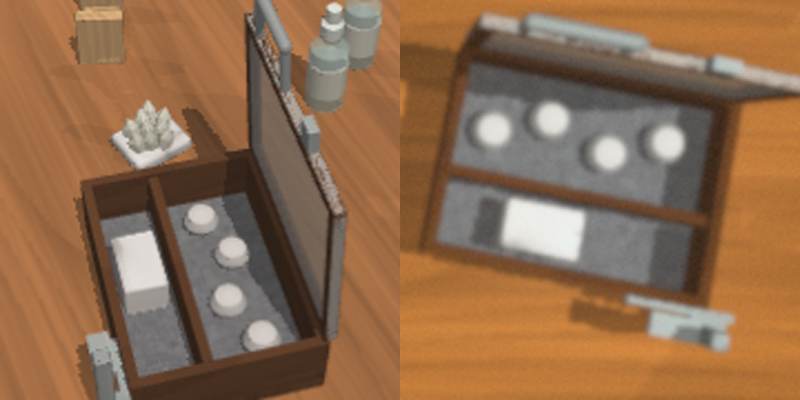

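View pics/a15.png

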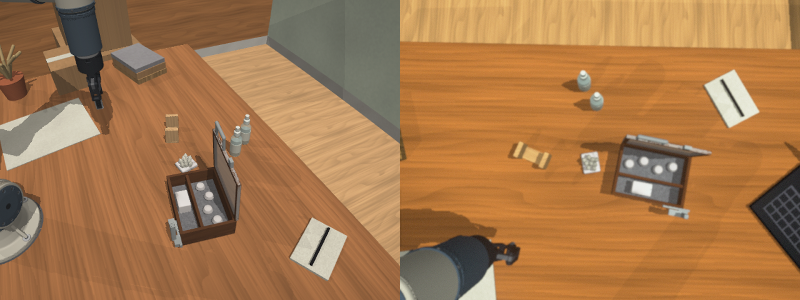

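The block lies flat and straight in the trough (top crop, about (543,230)). The lid is upright, the catch is aside, the bystanders haven't moved and the arm is clear. I'll hand in.

```bash
python3 -c "
from cell import r
print(r.hand_in())"
```

```text
the job is handed in; nothing more can be done
None
```

The block is in the trough and the job is handed in at about 28.5 s of the 72 s allowed; no verdict was reported.

- **Catch:** I pushed it to its stop, where the force rose to 14 N with the lid still shut. The finger position there matched the 30 mm travel to about 1 mm.
- **Lid:** I gripped the bar and raised it along its arc to about 1.5 rad by the tool's position. I did not measure the angle separately, but the last pictures show it standing about upright.
- **Block:** I took it by its sides from the stand, set it down on the desk, and took it again by its ends. It went into the trough at about case y +20 mm and I let go only after it touched the floor, at about 10 N.

The last pictures from both cameras show:
- the block flat and straight in the trough;
- the catch still aside and the lid still open;
- the bottles and the crystal cluster standing where they were, judged by eye only;
- the gripper clear of everything.

- **Side forces:** Partway through raising the lid, forces reached about 15 N because my arc was slightly tight. A 2 mm correction brought them down.
- **Camera disagreement:** The two cameras differed by 2–4 mm on positions. They also differed by up to 0.05 rad on the block's yaw on the desk. This stayed within the trough's clearance.

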